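# Spin check of a disc sander's plate

### The arm

A 6-joint arm with a two-finger parallel gripper is mounted at the origin on the work surface. World frame = base frame: x ahead of the robot, y to its left, z up, the work surface at z = 0. Lengths are in m, angles in rad, forces in N, time in s.
With the tool pointing down it reaches from about 0.35 to 0.775 m from the base axis. Payload 5.5 kg.
Tool frame: the origin (TCP) lies midway between the tips of the shut fingers; the grasp point (between the pads) lies grip_point_offset behind it (grip_point_offset is the distance from the TCP to the grasp point, in m); z points along the fingers, y is the direction in which the jaws open and shut (so a half turn about z gives the same grasp; the last joint's range is limited). The gripper opens to 85 mm and grips with 20 to 120 N. Pads are 22 mm wide; open, the fingers measure 114 mm over their backs; the gripper's body (76 mm by 85 mm) begins 54 mm behind the grasp point. The pads swing forward as they close: fully open they stand 13 mm farther back than shut.
Start: joints at [-1.319, 0.313, 0.046, 1.304, 0, 1.431], TCP at [0.22, -0.531, 0.231] pointing down, gripper open.
Joint ranges: [-2.76, 2.76], [-0.86, 1.69], [-1.03, 1.26], [-2.2, 2.34], [-1.47, 1.5], [-3.14, 3.14]. Speed limits (rad/s): [2.57, 2.57, 3.14, 3.14, 3.14, 3.14].

### API

Orientations are given as a unit quaternion [w, x, y, z].
In Python, from workcell import * gives the robot as it stands.
- The arm moves only by the tool send_rows, never from a script. Its argument "series" is one flat list of numbers, 7 for each row, row after row: the shift along the tool's x, y, z in cm, then the turn, a rotation vector about the tool's x, y, z in degrees, then the opening, from 0 (shut) to 1 (fully open). A call has 1 to 10 rows; each row is the pose to reach, as a shift and turn from the pose commanded when the call began, along the tool's axes at that moment; what a row does not reach only later rows make up. A row lasts 1/12 s, in which the tool goes at most 41.7 mm and 7.16 degrees, less where a joint would pass 70% of its speed; a pose out of reach is approached as far as the arm can. A call with a gripper value outside its range is refused whole. The fingers move at their own pace and stop on an object; "newtons" is the grip in N (left out, the last holds). Time passes only in rows, so rows that repeat a pose let the fingers close. It gives the time, the measured TCP pose, the force and the opening at its end, in the units of the state.
- get_state(): the state, without advancing time (a new reading comes with each control period).
- read_camera(name): name is "side" or "top" or "wrist"; returns the picture (480x640x3 uint8, blue, green, red); there is no depth.
- camera_info(name): a dict with "K" (3x3 intrinsics, pixels), "xyz" and "attitude" of the camera in the world. Camera axes: x right, y down, z forward; pixel columns grow to the right and rows downward; lengths in m; the calibration is good to about 2 mm. The wrist camera is an equidistant fisheye: a pixel r from the principal point sees the ray r / f radians off the axis. A picture is of the moment at which its call begins: read the wrist's pose just before it. camera_info takes no time and is no camera call; for the wrist camera it gives the pose at the moment of the call.
- hand_in(): hands the job in, once; it reports no verdict.
Trained networks look in the newest picture that a camera, given by its name, has taken for a name from the list of things; names that differ only in an ending like _2 or _b are one class to them, and where a whole thing is asked for, a point or a joint stands for the part that bears it (a point fixed in the world has none). Each returns a list of dicts, best first, with "p" (0 to 1); they miss things now and then, are a little off and sometimes report something else, mostly with a low value. They report only what shows in the picture. A call takes as long as a camera call.
- silhouettes(camera, label): "pixels" (480x640 bool, what is visible of it) and "box" ([left, top, width, height] in pixels, round what is visible of it).
The state is a dict: "clock": time; "joint_pos": joint angles; "qvel": joint speeds; "tau": joint torques, N m; "tcp_pos": TCP position; "orientation": TCP orientation; "wrist_force": force on the tool from outside, world axes, zero at the start; "ft_torque": the same for the moment, N m; "finger_gap": finger opening in m.
Only numpy, scipy, OpenCV 4.12 (cv2) and the standard library are available. Lean on these libraries where they do the work, as an engineer would, in place of code of your own. Each camera call takes 0.05 s, during which the arm holds its last target. There are 200 camera calls.

### The job

The heavy plate of the face-up disc sander has just been refitted: slide its lock bolt fully out, then spin the plate by hand with a fingertip on its face, so that it runs on by itself, untouched, for at least a second. Touch it gently, never loading the plate with more than 12 N (a little over 1 kg). Leave the bolt out and the plate standing still, and do not disturb the things lying around.

Things in the scene. Friction and masses are not known exactly. Their poses are not given: they have to be found in the camera images.
- sander: Disc sander: grey box 215 x 215 x 55 mm fixed to the table turned up to 35 degrees either way, with a round grey deck (radius 102 mm, top 66 mm above the table) and in it the bare steel plate, face up. Origin under its centre, on the table. Axes: z up; -y points from the plate's axis to the lock bolt, so the +y half of the plate is clear.
- sander_centre (a point): Point on the plate's vertical axis, level with the deck's top. The plate is a smooth, flat, level steel disc, radius 88 mm. Its face stands 4 to 24 mm above this point, depending on hidden packing, and is not measured: find it by touch. It rests on a spring washer: pressed, it sinks about 1 mm per 8 N, bottoming hard at 2 mm (16 N). Same axes as the sander.
- lock_knob (a point): Centre (half-way up) of the lock bolt's black upright round knob, 18 mm in diameter, 34 mm high (17 mm above and below this point). It stands on a flat steel bolt, 20 mm wide and 6 mm thick, on a bracket beside the deck, 128 mm from the plate's axis when locked. Same axes as the sander: pull it towards -y.
- lock (a joint): Travel of the lock bolt in m: 0 locked, 0.020 fully out (end stop). It slides straight away from the plate, stiffly (about 5 N), and stays where it is left. Below about 0.012 it still holds the plate.
- plate (a joint): Angle of the plate in rad, counter-clockwise from above, endless; either way will do. Locked, it has some 0.03 rad of play. Plate 2.2 kg; running free it loses about 1.2 rad/s each second. A fingertip drives it by friction alone (coefficient about 0.6 to 1.2), and one that stops while pressing brakes it. A dark 12 mm hole in the face near the rim shows it turning.
- deckhouse: White plastic model ship's deckhouse with a funnel, 70 x 45 x 60 mm, loose bystander. Origin at the centre of its underside.
- jar: Small closed jar, 56 mm in diameter, 75 mm high, loose bystander. Origin at the centre of its underside.
- spanner: Steel spanner 160 mm long lying on the table, loose bystander. Origin at its middle, underneath.

How it is judged:
By the outcome, as a careful person would: the job done as asked, in the order asked, and still so for the second after the job is handed in, with the robot touching nothing.
It also fails if it takes over 51 s, if anything falls off the work surface, if the arm or the gripper's body presses on something with over 40 N, if the wrist force passes 120 N, or if a joint passes its speed limit or range.

## Working session

There is one attempt and no reset: what is moved stays moved. The work goes in short steps, Python scripts to look and compute and a tool call to move; the robot and the scene stay as the last step left them, time stands still between calls to the robot, and variables do not carry over. Pictures are saved under pics/ and viewed, about 8 in all and at most 12, crops included, and the job is handed in when it is done.

Besides the shell and the picture viewer there is one more tool, called after "Call:" in YAML: its name, and indented under it one key for each argument. send_rows: Moves the arm, as the interface text tells. Its arguments: {"type":"object","properties":{"series":{"type":"array"},"newtons":{"type":"number"}},"required":["series"]}

```bash
mkdir -p pics; ls; python3 - <<'E'
from workcell import *
import cv2, numpy as np
s=get_state(); print({k:np.round(v,3).tolist() for k,v in s.items()})
for c in ["top","side"]:
    im=read_camera(c); cv2.imwrite(f"pics/{c}1.png",im)
    i=camera_info(c); print(c,{k:np.round(v,3).tolist() if not isinstance(v,str) else v for k,v in i.items()})
    for n in ["sander","lock_knob","plate","deckhouse","jar","spanner"]:
        for d in silhouettes(c,n)[:2]:
            ys,xs=np.nonzero(d["pixels"]); print(n,round(d["p"],2),d["box"],xs.mean().round(1),ys.mean().round(1),len(xs))
print(get_state()["clock"])
E
```

```text
pics
{'clock': 0.0, 'joint_pos': [-1.319, 0.314, 0.045, 1.304, 0.0, 1.431], 'qvel': [-0.002, 0.001, -0.001, 0.001, -0.001, -0.002], 'tau': [-0.001, -48.063, 29.853, 0.019, 0.0, 0.0], 'tcp_pos': [0.219, -0.531, 0.23], 'orientation': [-0.001, 0.981, 0.195, -0.0], 'wrist_force': [0.494, -0.225, 0.557], 'ft_torque': [0.046, -0.021, 0.014], 'finger_gap': 0.085}
top {'K': [[609.092, 0.0, 327.28], [0.0, 609.092, 238.528], [0.0, 0.0, 1.0]], 'xyz': [0.341, -0.009, 1.674], 'attitude': [-0.037, 0.709, -0.702, 0.051]}
sander 0.98 [262.2, 189.8, 115.0, 106.1] 317.5 238.0 7164
sander 0.44 [166.6, 270.0, 27.3, 21.6] 179.0 279.6 447
lock_knob 0.71 [343.1, 209.0, 22.2, 15.0] 353.8 217.2 151
plate 0.9 [282.6, 205.1, 68.9, 67.3] 315.6 239.1 3559
deckhouse 0.65 [165.3, 270.8, 30.5, 16.7] 179.7 280.0 467
deckhouse 0.41 [449.2, 261.8, 26.8, 21.3] 462.3 272.1 456
jar 0.91 [449.8, 262.5, 27.5, 22.2] 462.4 272.4 445
spanner 0.67 [169.8, 189.7, 16.9, 49.5] 177.4 216.4 380
spanner 0.23 [452.7, 261.6, 22.1, 19.7] 462.8 272.5 417
side {'K': [[501.377, 0.0, 311.284], [0.0, 501.377, 243.631], [0.0, 0.0, 1.0]], 'xyz': [0.459, 0.755, 1.017], 'attitude': [0.006, -0.044, 0.943, -0.331]}
sander 0.71 [243.9, 196.8, 114.1, 109.6] 295.7 251.5 7959
plate 0.87 [261.7, 208.9, 71.3, 62.2] 298.7 240.4 3567
deckhouse 0.57 [319.3, 375.4, 28.4, 43.2] 332.2 399.7 897
jar 0.67 [330.1, 132.3, 19.1, 32.6] 340.2 146.3 476
jar 0.47 [321.4, 377.6, 24.6, 44.5] 332.4 399.6 961
spanner 0.73 [208.3, 392.3, 76.6, 23.2] 245.6 401.1 752
0.7
```

```bash
cat > h.py <<'E'
from workcell import *
import cv2, numpy as np
from scipy.spatial.transform import Rotation as R
def rot(q): return R.from_quat([q[1],q[2],q[3],q[0]]).as_matrix()
def px2w(c,u,v,z):
    i=camera_info(c); K=np.array(i["K"]); d=rot(i["attitude"])@np.linalg.solve(K,[u,v,1]); p=np.array(i["xyz"])
    return p+d*(z-p[2])/d[2]
def w2px(c,P):
    i=camera_info(c); q=rot(i["attitude"]).T@(np.array(P)-i["xyz"]); q=np.array(i["K"])@q; return q[:2]/q[2]
E
python3 - <<'E'
from h import *
a=cv2.imread("pics/top1.png")[150:330,140:500]; b=cv2.imread("pics/side1.png")[110:430,180:400]
a=cv2.resize(a,(800,400),interpolation=cv2.INTER_CUBIC); cv2.imwrite("pics/top1c.png",a)
cv2.imwrite("pics/side1c.png",cv2.resize(b,(412,600),interpolation=cv2.INTER_CUBIC))
for n,u,v,z in [("plate",315.6,239.1,.08),("knob",353.8,217.2,.1),("deckh",179.7,280,.03),("jar",462.4,272.4,.075),("spanner",177.4,216.4,0)]: print(n,px2w("top",u,v,z).round(3))
print(px2w("side",298.7,240.4,.08).round(3))
E
```

```text
plate [ 0.539 -0.008  0.08 ]
knob [ 0.595 -0.108  0.1  ]
deckh [0.431 0.355 0.03 ]
jar [ 0.455 -0.397  0.075]
spanner [0.608 0.375 0.   ]
[ 0.539 -0.     0.08 ]
```

View pics/top1c.png

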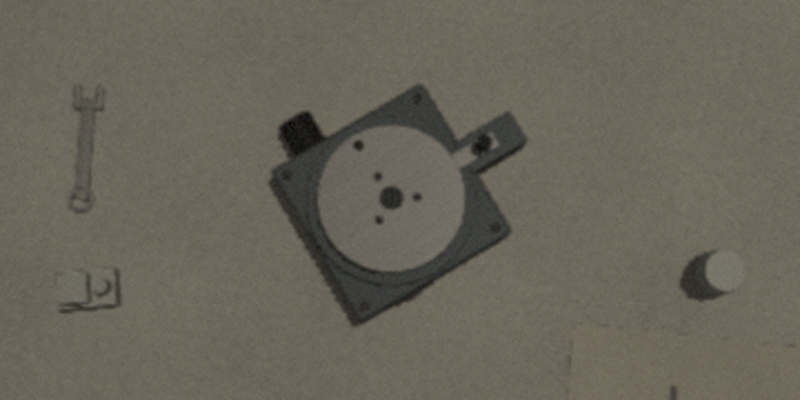

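View pics/side1c.png

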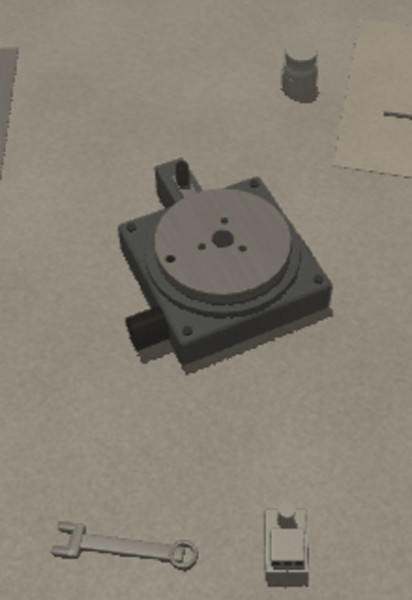

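The top view has the plate hub at about (316,239) and the knob at about (357,215) on its bracket. The black cylinder near (275,210) is only a body part. The bystanders are well clear: spanner and deckhouse on the left, jar on the right.

```bash
python3 - <<'E'
from h import *
import workcell
print([ (k,getattr(workcell,k)) for k in dir(workcell) if not k.startswith("_")][:40])
def P(c):
    i=camera_info(c); Rt=rot(i["attitude"]).T; return np.array(i["K"])@np.c_[Rt,-Rt@np.array(i["xyz"])]
def tri(a,b):
    X=cv2.triangulatePoints(P("top"),P("side"),np.float64(a).reshape(2,1),np.float64(b).reshape(2,1)); return (X[:3]/X[3]).ravel()
f=lambda x,y:(140+x*.45,150+y*.45); g=lambda x,y:(180+x*220/412,110+y*320/600)
for n,a,b in [("hub",f(391,198),g(223,239)),("hole",f(358,146),g(170,259)),("corner1",f(420,88),g(123,225)),("knobtop",f(483,143),g(182,163))]:
    X=tri(a,b); print(n,X.round(4),"reproj",(w2px("top",X)-a).round(1),(w2px("side",X)-b).round(1))
for k in [0,]:
  for z in (.085,.1,.115): print(z,px2w("top",*f(484,143),z).round(4),px2w("side",*g(182,164),z).round(4))
E
```

```text
[('MotionError', <class 'workcell.MotionError'>), ('camera_info', <function make.<locals>.<lambda> at 0x7fa79d8f49a0>), ('get_state', <function make.<locals>.<lambda> at 0x7fa79d8f4900>), ('grip_point_offset', 0.0187), ('hand_in', <function connect.<locals>.done at 0x7fa79d86ba60>), ('read_camera', <function make.<locals>.drawn_camera at 0x7fa79d8f4400>), ('silhouettes', <function make.<locals>.keyed.<locals>.call at 0x7fa79d8f4ae0>)]
hub [ 0.539  -0.0093  0.08  ] reproj [ 0.  -0.1] [0.2 0. ]
hole [0.6015 0.0306 0.0806] reproj [ 0.  -0.3] [0.5 0.1]
corner1 [ 0.678  -0.0434  0.0512] reproj [-0. -0.] [0. 0.]
knobtop [ 0.6039 -0.117   0.102 ] reproj [ 0.  -0.6] [0.9 0.2]
0.085 [ 0.6052 -0.1193  0.085 ] [ 0.6086 -0.1317  0.085 ]
0.1 [ 0.6027 -0.1183  0.1   ] [ 0.6062 -0.1174  0.1   ]
0.115 [ 0.6002 -0.1173  0.115 ] [ 0.6038 -0.1031  0.115 ]
```

```bash
cat >> h.py <<'E'
def plan(target, yaw_y):
    """shift cm / turn deg in tool axes, to target with tool down and tool y at yaw_y (deg, mod 180)"""
    s=get_state(); M=rot(s["orientation"]); sh=M.T@(np.array(target)-s["tcp_pos"])*100
    best=None
    for a in (yaw_y,yaw_y+180):
        a=np.radians(a); y=np.array([np.cos(a),np.sin(a),0]); z=np.array([0,0,-1]); T=np.c_[np.cross(y,z),y,z]
        rv=np.degrees(R.from_matrix(M.T@T).as_rotvec())
        print("yaw",np.degrees(a).round(1),"shift cm",sh.round(2),"turn",rv.round(2))
E
python3 -c "
from h import *
plan([.604,-.117,.2],31)"
```

```text
yaw 31.0 shift cm [ 51.36 -23.63   3.13] turn [ 0.000e+00  1.000e-02 -9.855e+01]
yaw 211.0 shift cm [ 51.36 -23.63   3.13] turn [ 1.000e-02 -0.000e+00  8.145e+01]
```

Call:
send_rows:
  series: [3.7,-1.7,0.2,0,0,-7,0.45,7.4,-3.4,0.4,0,0,-14,0.45,11.1,-5.1,0.6,0,0,-21,0.45,14.8,-6.8,0.8,0,0,-28,0.45,18.5,-8.5,1.0,0,0,-35,0.45,22.2,-10.2,1.2,0,0,-42,0.45,25.9,-11.9,1.4,0,0,-49,0.45,29.6,-13.6,1.6,0,0,-56,0.45,33.3,-15.3,1.8,0,0,-63,0.45,37,-17,2.0,0,0,-70,0.45]
  newtons: 25

```text
clock: 1.53
tcp_pos: [0.4978, -0.2314, 0.2115]
orientation: [0.0, 0.69, 0.724, 0.0]
wrist_force: [1.0, -1.1, 0.3]
finger_gap: 0.0385
```

```bash
python3 -c "
from h import *
print(get_state()['joint_pos'])
plan([.604,-.117,.2],31)"
```

```text
[-5.81369700e-01  2.68333919e-01 -6.37601478e-02  1.23789815e+00
 -1.24017868e-04  9.40713668e-01]
yaw 31.0 shift cm [10.91 11.17  1.15] turn [ 2.000e-02  4.000e-02 -2.821e+01]
yaw 211.0 shift cm [10.91 11.17  1.15] turn [ 5.0000e-02 -3.0000e-02  1.5179e+02]
```

Call:
send_rows:
  series: [2.5,2.6,0.3,0,0,-7,0.45,5,5.2,0.6,0,0,-14,0.45,7.5,7.8,0.8,0,0,-21,0.45,10.0,10.3,1.0,0,0,-28,0.45,10.9,11.1,1.1,0,0,-28.3,0.45,10.9,11.1,1.1,0,0,-28.3,0.45,10.9,11.1,1.1,0,0,-28.3,0.45]

```text
clock: 2.12
tcp_pos: [0.6027, -0.119, 0.1999]
orientation: [-0.0, 0.494, 0.869, -0.0]
wrist_force: [0.7, -0.8, -0.5]
finger_gap: 0.0386
```

```bash
python3 - <<'E'
from h import *
s=get_state(); print(s['joint_pos'],s["tcp_pos"],s["orientation"],s["wrist_force"])
i=camera_info("wrist"); print(i)
im=read_camera("wrist"); cv2.imwrite("pics/w1.png",im)
K=np.array(i["K"])
for d in silhouettes("wrist","lock_knob")[:3]:
    ys,xs=np.nonzero(d["pixels"]); print(round(d["p"],2),d["box"],xs.mean(),ys.mean())
top=read_camera("top"); cv2.imwrite("pics/top2.png",top)
E
```

```text
[-3.25226431e-01  4.00694491e-01  9.54961086e-02  1.26646705e+00
 -5.95932345e-04  7.08788685e-01] [ 0.60271721 -0.11899925  0.19991304] [-3.69789544e-04  4.94280838e-01  8.69302120e-01 -3.75332090e-04] [ 0.69937954 -0.84849916 -0.45982682]
{'K': array([[371.64829954,   0.        , 322.28649457],
       [  0.        , 371.64829954, 244.25983865],
       [  0.        ,   0.        ,   1.        ]]), 'xyz': array([ 0.56201973, -0.05146741,  0.34207779]), 'attitude': array([0.15080899, 0.95238724, 0.26186814, 0.04050035])}
0.83 [314.8, 181.3, 28.7, 75.8] 327.3326403326403 218.28222453222452
```

View pics/w1.png

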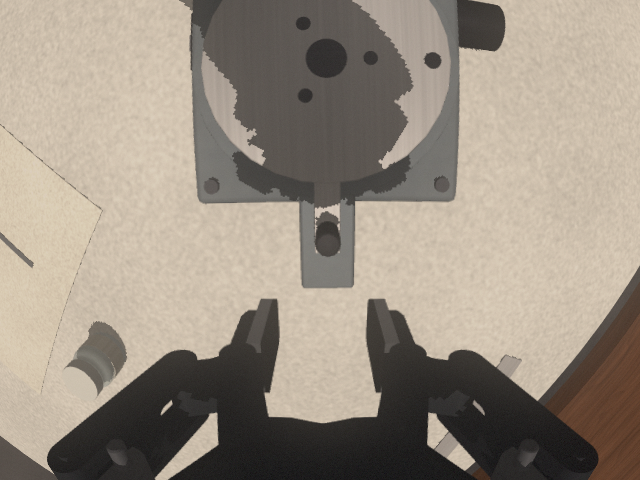

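The wrist view has the hub at (326,58), the knob's top face at about (328,244) and the bolt strip at (327,190). The fingers straddle the knob's line.

```bash
cat >> h.py <<'E'
# wrist pose at TCP (.6027,-.119,.1999)
def fish(i,u,v,z):
    K=i["K"]; d=np.array([(u-K[0,2]),(v-K[1,2])])/K[0,0]; r=np.hypot(*d); q=np.r_[d/r*np.sin(r),np.cos(r)]
    w=rot(i["attitude"])@q; p=np.array(i["xyz"]); return p+w*(z-p[2])/w[2]
E
python3 - <<'E'
from h import *
i=camera_info("wrist")
for n,u,v,zz in [("hub",326,58,(.075,.08,.085)),("knobtop",328,244,(.095,.1,.105)),("knobtop far edge",328,256,(.1,)),("boltL",316,190,(.05,.06,.07)),("boltR",340,190,(.05,.06,.07)),("hole",433,60,(.08,)),("boxcornL",199,202,(.055,)),("boxcornR",456,200,(.055,))]:
    for z in zz: print(n,z,fish(i,u,v,z).round(4))
im=cv2.imread("pics/w1.png")[150:300,250:410]; cv2.imwrite("pics/w1c.png",cv2.resize(im,(640,600),interpolation=cv2.INTER_CUBIC))
E
```

```text
hub 0.075 [ 0.5376 -0.0082  0.075 ]
hub 0.08 [ 0.5381 -0.009   0.08  ]
hub 0.085 [ 0.5385 -0.0098  0.085 ]
knobtop 0.095 [ 0.6055 -0.1201  0.095 ]
knobtop 0.1 [ 0.6046 -0.1188  0.1   ]
knobtop 0.105 [ 0.6037 -0.1174  0.105 ]
knobtop far edge 0.1 [ 0.6091 -0.1263  0.1   ]
boltL 0.05 [ 0.5821 -0.0984  0.05  ]
boltL 0.06 [ 0.5814 -0.0969  0.06  ]
boltL 0.07 [ 0.5807 -0.0953  0.07  ]
boltR 0.05 [ 0.5985 -0.0887  0.05  ]
boltR 0.06 [ 0.5973 -0.0874  0.06  ]
boltR 0.07 [ 0.596  -0.0862  0.07  ]
hole 0.08 [0.6022 0.0318 0.08  ]
boxcornL 0.055 [ 0.5034 -0.1536  0.055 ]
boxcornR 0.055 [ 0.6837 -0.0447  0.055 ]
```

View pics/w1c.png

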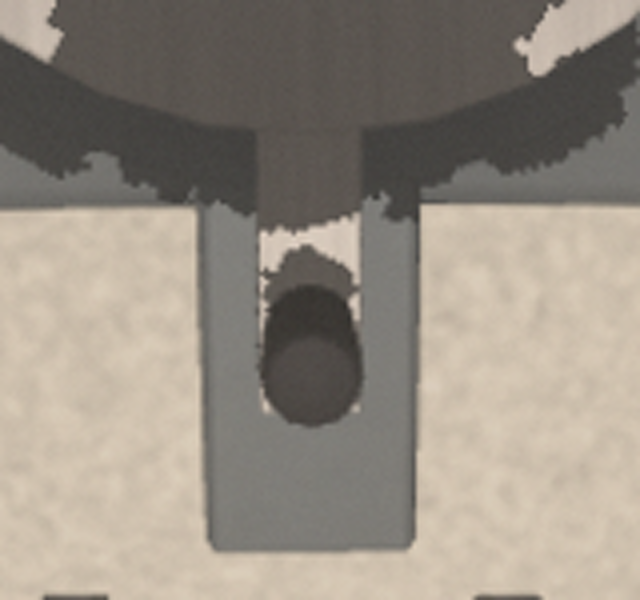

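Call:
send_rows:
  series: [0,0.2,3.5,0,0,0,0.45,0,0.2,7,0,0,0,0.45,0,0.2,10,0,0,0,0.45,0,0.2,11.5,0,0,0,0.45,0,0.2,12.2,0,0,0,0.45,0,0.2,12.7,0,0,0,0.45,0,0.2,12.7,0,0,0,0.45]

```text
clock: 2.85
tcp_pos: [0.6043, -0.1193, 0.0733]
orientation: [-0.0, 0.495, 0.869, -0.0]
wrist_force: [-0.1, 0.4, 0.7]
finger_gap: 0.0385
```

```bash
python3 - <<'E'
from h import *
s=get_state(); print(s["tcp_pos"],s["orientation"],s["wrist_force"])
E
```

```text
[ 0.60425028 -0.1193215   0.07333073] [-1.90689240e-05  4.95046752e-01  8.68866334e-01 -8.18755686e-05] [-0.10255838  0.4123463   0.68497809]
```

No contact on the way down. Now I'll close on the knob.

Call:
send_rows:
  series: [0,0,0,0,0,0,0.1,0,0,0,0,0,0,0.1,0,0,0,0,0,0,0.1,0,0,0,0,0,0,0.1,0,0,0,0,0,0,0.1]
  newtons: 30

```text
clock: 3.27
tcp_pos: [0.6065, -0.1186, 0.0752]
orientation: [0.002, 0.494, 0.869, 0.001]
wrist_force: [2.9, 1.8, 6.9]
finger_gap: 0.0169
```

Call:
send_rows:
  series: [0,0,-0.2,0,0,0,0.1,-0.3,0,-0.2,0,0,0,0.1,-0.6,0,-0.2,0,0,0,0.1,-0.9,0,-0.2,0,0,0,0.1,-1.2,0,-0.2,0,0,0,0.1,-1.5,0,-0.2,0,0,0,0.1,-1.8,0,-0.2,0,0,0,0.1,-2.0,0,-0.2,0,0,0,0.1,-2.1,0,-0.2,0,0,0,0.1,-2.1,0,-0.2,0,0,0,0.1]

```text
clock: 4.1
tcp_pos: [0.6159, -0.1342, 0.0753]
orientation: [-0.001, 0.494, 0.87, 0.002]
wrist_force: [4.2, 7.2, 0.9]
finger_gap: 0.017
```

```bash
python3 - <<'E'
from h import *
s=get_state(); M=rot(s["orientation"]); print("force tool",M.T@s["wrist_force"],"moved tool",M.T@(s["tcp_pos"]-np.array([.6065,-.1186,.0752]))*100, s["tcp_pos"])
E
```

```text
force tool [ 4.04818619  7.34379898 -0.88853729] moved tool [-1.82430916  0.00288789 -0.01032692] [ 0.61587834 -0.13424819  0.0752524 ]
```

Call:
send_rows:
  series: [-0.2,0.2,0,0,0,0,0.1,-0.4,0.2,0,0,0,0,0.1,-0.6,0.2,0,0,0,0,0.1,-0.6,0.2,0,0,0,0,0.1,-0.6,0.2,0,0,0,0,0.1]

```text
clock: 4.52
tcp_pos: [0.617, -0.136, 0.0752]
orientation: [-0.004, 0.493, 0.87, 0.002]
wrist_force: [-5.5, 12.6, 9.2]
finger_gap: 0.0168
```

```bash
python3 - <<'E'
from h import *
s=get_state(); M=rot(s["orientation"]); print("force tool",M.T@s["wrist_force"],"moved tool",M.T@(s["tcp_pos"]-np.array([.6065,-.1186,.0752]))*100, s["tcp_pos"])
E
```

```text
force tool [13.70320203  1.69373445 -9.11364257] moved tool [-2.03129588  0.01052038 -0.0150109 ] [ 0.61702089 -0.13597697  0.07515966]
```

Call:
send_rows:
  series: [0.3,0,0,0,0,0,0.1,0.3,0,0,0,0,0,0.45,0.3,0,0,0,0,0,0.45,0.3,0,0,0,0,0,0.45,0.3,0,-3,0,0,0,0.45,0.3,0,-6,0,0,0,0.45,0.3,0,-10,0,0,0,0.45,0.3,0,-13,0,0,0,0.45,0.3,0,-13,0,0,0,0.2,0.3,0,-13,0,0,0,0]

```text
clock: 5.35
tcp_pos: [0.62, -0.1391, 0.2079]
orientation: [0.003, 0.495, 0.869, 0.0]
wrist_force: [-0.2, -1.0, -1.1]
finger_gap: 0.0153
```

```bash
python3 - <<'E'
from h import *
s=get_state(); print(s["tcp_pos"],s["wrist_force"],s["joint_pos"])
i=camera_info("wrist"); im=read_camera("wrist"); 
for d in silhouettes("wrist","lock_knob")[:3]:
    ys,xs=np.nonzero(d["pixels"]); print(round(d["p"],2),d["box"])
cv2.imwrite("pics/w2c.png",cv2.resize(im[0:320,180:500],(600,600),interpolation=cv2.INTER_CUBIC))
for y in range(150,270,10):
    print(y,fish(i,326,y,.101).round(4))
c=np.array([.5383,-.009,.1])
th=np.radians(31.1); ex=np.array([np.cos(th),np.sin(th),0]); ey=np.array([-np.sin(th),np.cos(th),0])
print(ex,ey)
plan(c+.055*ey-.045*ex,31)
plan(c+.055*ey-.045*ex,31+90)
E
```

```text
[ 0.62000905 -0.13914672  0.20788781] [-0.19800209 -0.97297989 -1.07462956] [-3.46744852e-01  4.34905068e-01  1.66832973e-01  1.29741712e+00
 -5.41275461e-04  6.87994524e-01]
0.89 [305.7, 166.7, 28.4, 76.6]
150 [ 0.5893 -0.0836  0.101 ]
160 [ 0.5928 -0.0894  0.101 ]
170 [ 0.5962 -0.0952  0.101 ]
180 [ 0.5997 -0.1011  0.101 ]
190 [ 0.6032 -0.107   0.101 ]
200 [ 0.6068 -0.1129  0.101 ]
210 [ 0.6104 -0.1189  0.101 ]
220 [ 0.614 -0.125  0.101]
230 [ 0.6177 -0.1312  0.101 ]
240 [ 0.6214 -0.1375  0.101 ]
250 [ 0.6252 -0.1438  0.101 ]
260 [ 0.6291 -0.1503  0.101 ]
[0.85626708 0.51653333 0.        ] [-0.51653333  0.85626708  0.        ]
yaw 31.0 shift cm [20.66 -4.78 10.46] turn [-0.06 -0.04 -0.29]
yaw 211.0 shift cm [20.66 -4.78 10.46] turn [-6.0000e-02  9.0000e-02  1.7971e+02]
yaw 121.0 shift cm [20.66 -4.78 10.46] turn [-2.000e-02 -7.000e-02 -9.029e+01]
yaw 301.0 shift cm [20.66 -4.78 10.46] turn [-7.000e-02  2.000e-02  8.971e+01]
```

View pics/w2c.png

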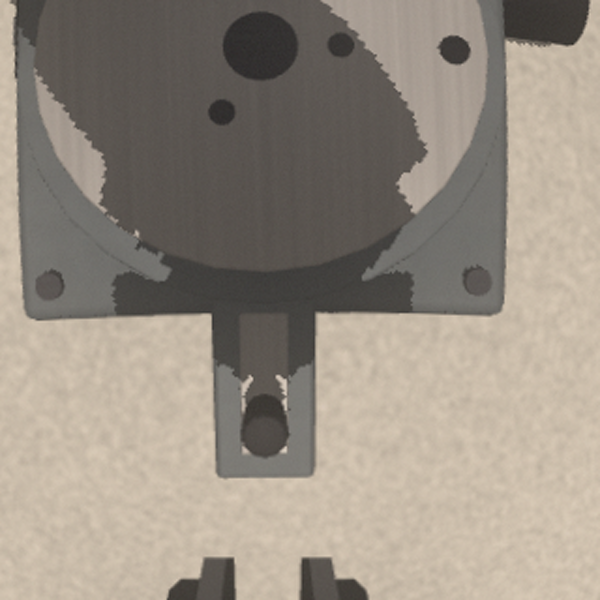

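The bolt's knob now stands at about 148 mm from the axis, so it is fully out; knob top at crop (265,437). Next I'll move the shut fingers over the clear half.

Call:
send_rows:
  series: [3,-0.7,1,0,0,0,0,6.5,-1.5,3,0,0,0,0,10,-2.3,5,0,0,0,0,13.5,-3.1,7,0,0,0,0,17,-3.9,8.5,0,0,0,0,19.5,-4.5,9.7,0,0,0,0,20.7,-4.8,10.5,0,0,0,0,20.7,-4.8,10.5,0,0,0,0,20.7,-4.8,10.5,0,0,0,0]

```text
clock: 6.2
tcp_pos: [0.4698, 0.0157, 0.0988]
orientation: [-0.001, 0.494, 0.87, -0.001]
wrist_force: [-0.4, -0.1, 0.4]
finger_gap: 0.0002
```

Call:
send_rows:
  series: [0,0.7,0,0,0,0,0,0,2.2,0,0,0,0,0]

```text
clock: 6.37
tcp_pos: [0.4909, 0.0257, 0.1004]
orientation: [0.0, 0.495, 0.869, -0.0]
wrist_force: [0.3, 0.1, -0.2]
finger_gap: -0.0002
```

Call:
send_rows:
  series: [0,2,0,0,0,0,0,0,4,0,0,0,0,0]

```text
clock: 6.53
tcp_pos: [0.5273, 0.0465, 0.1007]
orientation: [0.001, 0.495, 0.869, 0.0]
wrist_force: [0.6, 0.1, 0.3]
finger_gap: 0.0003
```

Call:
send_rows:
  series: [0,2,0,0,0,0,0]

```text
clock: 6.62
tcp_pos: [0.5448, 0.0568, 0.1007]
orientation: [0.001, 0.495, 0.869, 0.0]
wrist_force: [0.8, -0.1, 0.6]
finger_gap: 0.0001
```

Call:
send_rows:
  series: [0,1,-1,0,0,0,0,0,1,-1,0,0,0,0,0,1,-1,0,0,0,0]

```text
clock: 6.87
tcp_pos: [0.5524, 0.0619, 0.1105]
orientation: [0.001, 0.495, 0.869, 0.0]
wrist_force: [-0.2, 0.1, 0.4]
finger_gap: 0.0001
```

Call:
send_rows:
  series: [0,-2.5,0,0,0,0,0,0,-5,0.5,0,0,0,0,0,-7.5,1.5,0,0,0,0,0,-7.9,2,0,0,0,0,0,-7.9,2.2,0,0,0,0,0,-7.9,2.2,0,0,0,0,0,-7.9,2.2,0,0,0,0]

```text
clock: 7.45
tcp_pos: [0.4838, 0.0218, 0.0886]
orientation: [0.001, 0.495, 0.869, 0.0]
wrist_force: [-0.2, 0.3, -0.2]
finger_gap: -0.0
```

Call:
send_rows:
  series: [0,0,0.05,0,0,0,0,0,0,0.1,0,0,0,0]

```text
clock: 7.62
tcp_pos: [0.4838, 0.0221, 0.0877]
orientation: [0.001, 0.494, 0.869, 0.0]
wrist_force: [0.6, 0.2, -0.1]
finger_gap: 0.0001
```

Call:
send_rows:
  series: [0,0,0.05,0,0,0,0,0,0,0.1,0,0,0,0]

```text
clock: 7.78
tcp_pos: [0.4831, 0.0222, 0.0863]
orientation: [0.0, 0.494, 0.869, 0.0]
wrist_force: [0.2, -0.3, 0.7]
finger_gap: 0.0001
```

Call:
send_rows:
  series: [0,-0.5,0,0,0,0,0,0,-1,0.1,0,0,0,0,0,-1,0.1,0,0,0,0]

```text
clock: 8.03
tcp_pos: [0.4729, 0.0166, 0.0851]
orientation: [-0.0, 0.494, 0.869, -0.0]
wrist_force: [-1.3, -0.5, 0.9]
finger_gap: 0.0003
```

Call:
send_rows:
  series: [0,0,0.05,0,0,0,0,0,0,0.1,0,0,0,0]

```text
clock: 8.2
tcp_pos: [0.4736, 0.0169, 0.0844]
orientation: [-0.0, 0.494, 0.869, -0.0]
wrist_force: [-2.1, 1.1, 3.4]
finger_gap: 0.0
```

Call:
send_rows:
  series: [0,0,0,0,0,0,0]

```text
clock: 8.28
tcp_pos: [0.4737, 0.017, 0.0843]
orientation: [-0.0, 0.494, 0.869, -0.0]
wrist_force: [-2.6, 0.5, 3.4]
finger_gap: -0.0
```

Call:
send_rows:
  series: [0,0,0.03,0,0,0,0,0,0,0.03,0,0,0,0]

```text
clock: 8.45
tcp_pos: [0.4737, 0.017, 0.084]
orientation: [-0.0, 0.494, 0.869, -0.0]
wrist_force: [-3.9, 1.3, 4.5]
finger_gap: -0.0002
```

Call:
send_rows:
  series: [0,0.5,0,0,0,0,0,0,1.7,0,0,0,0,0]

```text
clock: 8.62
tcp_pos: [0.4876, 0.0253, 0.084]
orientation: [-0.001, 0.495, 0.869, -0.001]
wrist_force: [-3.3, -0.7, 5.5]
finger_gap: 0.0002
```

Call:
send_rows:
  series: [0,2,0,0,0,0,0,0,4.1,0,0,0,0,0]

```text
clock: 8.78
tcp_pos: [0.5245, 0.0463, 0.0843]
orientation: [0.0, 0.495, 0.869, -0.001]
wrist_force: [-0.8, -3.6, 5.2]
finger_gap: -0.0002
```

Call:
send_rows:
  series: [0,2.1,-0.6,0,0,0,0,0,3.6,-3,0,0,0,0,0,3.6,-6,0,0,0,0,0,3.6,-8,0,0,0,0]

```text
clock: 9.12
tcp_pos: [0.5572, 0.0656, 0.1656]
orientation: [0.001, 0.494, 0.87, 0.001]
wrist_force: [0.7, -0.4, 0.1]
finger_gap: -0.0003
```

```bash
python3 - <<'E'
from h import *
s=get_state(); print(s["tcp_pos"],s["wrist_force"],s["clock"])
F=[]
for k in range(6):
    F.append((get_state()["clock"],read_camera("side")))
print([f[0] for f in F])
np.save("spin.npy",np.array([f[1] for f in F]))
t=[cv2.resize(f[1][190:310,240:360],(260,260),interpolation=cv2.INTER_CUBIC) for f in F]
cv2.imwrite("pics/spin.png",np.vstack([np.hstack(t[:3]),np.hstack(t[3:])]))
E
```

```text
[0.55716613 0.06564243 0.16559539] [ 0.68490796 -0.35689597  0.12159967] 9.1167
[9.1167, 9.1667, 9.2167, 9.2667, 9.3167, 9.3667]
```

View pics/spin.png

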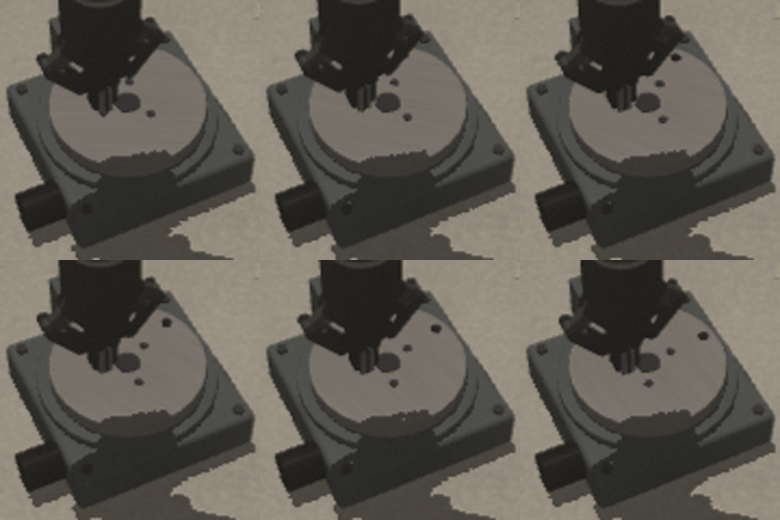

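The plate is running clockwise untouched: the dark hole moves from about (156,57) to (183,75) within the last four tiles in 0.15 s, roughly 3–4 rad/s. I'll back off and let it run down.

Call:
send_rows:
  series: [-1,0,-3,0,0,0,0,-3,0,-6,0,0,0,0,-6,0,-6,0,0,0,0,-9,0,-6,0,0,0,0,-12,0,-6,0,0,0,0,-15,0,-6,0,0,0,0,-18,0,-6,0,0,0,0,-18,0,-6,0,0,0,0,-18,0,-6,0,0,0,0,-18,0,-6,0,0,0,0]

```text
clock: 10.25
tcp_pos: [0.6461, -0.0896, 0.2223]
orientation: [-0.001, 0.495, 0.869, -0.0]
wrist_force: [0.5, 0.5, -1.2]
finger_gap: -0.0002
```

```bash
python3 - <<'E'
from h import *
def rec(n):
    F=[]
    for k in range(n): F.append((get_state()["clock"],read_camera("side")))
    return F
F=rec(5); print(F[0][0],F[-1][0]); t=[F[0],F[-1]]
f=[cv2.resize(x[1][190:310,240:360],(260,260),interpolation=cv2.INTER_CUBIC) for x in t]
cv2.imwrite("pics/coast.png",np.hstack(f))
E
```

```text
10.25 10.45
```

View pics/coast.png

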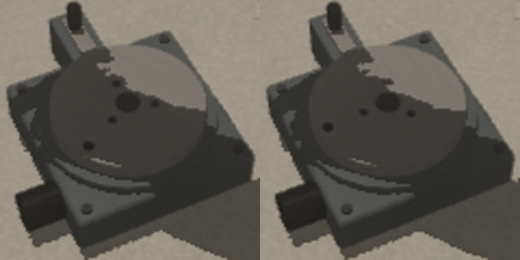

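It was still turning at 10.25–10.45 s (hole from (88,146) to (67,127)), about 1.5 s after release. I'll wait for it to stop.

Call:
send_rows:
  series: [0,0,0,0,0,0,0,0,0,0,0,0,0,0,0,0,0,0,0,0,0,0,0,0,0,0,0,0,0,0,0,0,0,0,0,0,0,0,0,0,0,0,0,0,0,0,0,0,0,0,0,0,0,0,0,0,0,0,0,0,0,0,0,0,0,0,0,0,0,0]

```text
clock: 11.33
tcp_pos: [0.6469, -0.0898, 0.224]
orientation: [0.0, 0.494, 0.869, -0.0]
wrist_force: [0.0, -0.4, -0.2]
finger_gap: 0.0
```

Call:
send_rows:
  series: [0,0,0,0,0,0,0,0,0,0,0,0,0,0,0,0,0,0,0,0,0,0,0,0,0,0,0,0,0,0,0,0,0,0,0,0,0,0,0,0,0,0,0,0,0,0,0,0,0,0,0,0,0,0,0,0,0,0,0,0,0,0,0,0,0,0,0,0,0,0]

```text
clock: 12.17
tcp_pos: [0.6469, -0.0897, 0.224]
orientation: [0.0, 0.494, 0.869, -0.0]
wrist_force: [0.3, -0.2, 0.3]
finger_gap: -0.0001
```

Call:
send_rows:
  series: [0,0,0,0,0,0,0,0,0,0,0,0,0,0,0,0,0,0,0,0,0,0,0,0,0,0,0,0,0,0,0,0,0,0,0,0,0,0,0,0,0,0,0,0,0,0,0,0,0,0,0,0,0,0,0,0,0,0,0,0,0,0,0,0,0,0,0,0,0,0]

```text
clock: 13.0
tcp_pos: [0.6469, -0.0897, 0.224]
orientation: [0.0, 0.494, 0.869, -0.0]
wrist_force: [-0.3, 0.6, 1.0]
finger_gap: -0.0001
```

Call:
send_rows:
  series: [0,0,0,0,0,0,0,0,0,0,0,0,0,0,0,0,0,0,0,0,0,0,0,0,0,0,0,0,0,0,0,0,0,0,0,0,0,0,0,0,0,0,0,0,0,0,0,0,0,0,0,0,0,0,0,0,0,0,0,0,0,0,0,0,0,0,0,0,0,0]

```text
clock: 13.83
tcp_pos: [0.6469, -0.0897, 0.224]
orientation: [0.0, 0.494, 0.869, -0.0]
wrist_force: [0.3, -0.1, -0.1]
finger_gap: -0.0001
```

```bash
cat > chk.py <<'E'
from h import *
F=[read_camera("side").astype(float) for _ in range(16)]
a=np.mean(F[:3],0)[190:310,240:360]; b=np.mean(F[-3:],0)[190:310,240:360]
n=np.mean(F[1:6:2],0)[190:310,240:360]
print(get_state()["clock"],"maxdiff",np.abs(a-b).max(),np.abs(a-n).max(),"tcp",get_state()["tcp_pos"],get_state()["wrist_force"])
o=cv2.imread("pics/side1.png")
print("bystander change jar/deckh/spanner:",[np.abs(np.mean(F,0)-o)[y:y+h,x:x+w].mean().round(2) for x,y,w,h in [(325,128,28,40),(315,370,36,52),(205,388,82,30)]])
cv2.imwrite("pics/end.png",np.hstack([cv2.resize(x.astype(np.uint8),(300,300)) for x in (a,b)]))
E
python3 chk.py
```

```text
14.6333 maxdiff 2.6666666666666643 2.3333333333333357 tcp [ 0.64687293 -0.08975805  0.22396115] [-0.61921596 -1.01442958  0.41323082]
bystander change jar/deckh/spanner: [np.float64(9.15), np.float64(10.34), np.float64(10.56)]
```

View pics/end.png

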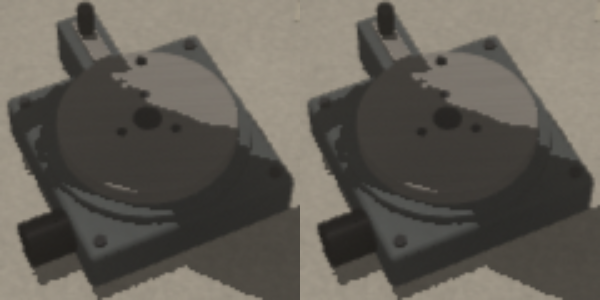

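The hole stays at (141,61) in both tiles, 0.65 s apart, with only pixel noise between them, and the bolt is still out. I'll check the bystanders once, then hand in.

```bash
python3 - <<'E'
from h import *
im=read_camera("side"); o=cv2.imread("pics/side1.png")
for n,x,y,w,h in [("jar",325,128,28,40),("deckh",315,370,36,52),("spanner",205,388,82,30)]:
    g=lambda a:cv2.cvtColor(a,cv2.COLOR_BGR2GRAY)
    r=cv2.matchTemplate(g(im)[y-8:y+h+8,x-8:x+w+8],g(o)[y:y+h,x:x+w],cv2.TM_CCOEFF_NORMED); print(n,cv2.minMaxLoc(r)[1:4:2],"(8,8)=unmoved")
print(hand_in(),get_state()["clock"])
E
```

```text
jar (0.9996137022972107, (8, 8)) (8,8)=unmoved
deckh (0.9996095299720764, (8, 8)) (8,8)=unmoved
spanner (0.999113917350769, (8, 8)) (8,8)=unmoved
the job is handed in; nothing more can be done
the job is handed in; nothing more can be done
```

The job is done and handed in at about 15 s of the 51 s allowed.

- **Lock bolt:** I gripped the knob and pulled it to its end stop. It travelled about 20 mm, and the wrist camera then put the knob at about 148 mm from the axis. While the grip closed, the fingertips pressed on the bolt or bracket with about 7 N, so I raised them 2 mm before pulling. The largest force I read while pulling was about 16 N, at the stop.
- **Spinning the plate:** I found the face by touch at about z = 0.0845 m, roughly 4 mm higher than the cameras had suggested. I drove it with one fingertip stroke. The vertical force was at most 5.5 N in the readings, but these come only at the end of each call.
- **Running on:** The plate turned clockwise at an estimated 3–4 rad/s after the finger lifted, and it was still turning about 1.5 s later.
- **Last checks:**
  - The plate was still, with only image noise over about 0.65 s.
  - The bolt was still out, and the arm was clear at z = 0.22 m.
  - The jar, deckhouse and spanner had not moved. A first brightness comparison gave about 10 grey levels of difference on all three, probably a lighting change. Template matching then showed no shift (scores above 0.999).

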